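# Close the slide press and hold its cover down

## Robot

A 6-joint arm with a two-finger parallel gripper is mounted at the origin on the work surface. World frame = base frame: x ahead of the robot, y to its left, z up, the work surface at z = 0. Lengths are in mm, angles in rad, forces in N, time in s.
With the tool pointing down it reaches from about 275 to 1000 mm from the base axis. Payload 8.4 kg.
Tool frame: the origin (TCP) lies on the mounting face of the last link; the fingertips stand 173 mm ahead of it and the grasp point (between the pads) lies 155 mm ahead of it; z points along the fingers, y is the direction in which the jaws open and shut (so a half turn about z gives the same grasp; the last joint's range is limited). The gripper opens to 85 mm and grips with 20 to 120 N. Pads are 22 mm wide; open, the fingers measure 114 mm over their backs; the gripper's body (76 mm by 85 mm) begins 54 mm behind the grasp point. The pads swing forward as they close: fully open they stand 13 mm farther back than shut.
Start: joints at [1.25, 0.353, 1.633, -0, 1.155, -0.002], TCP at [195.891, 593.512, 404.681] pointing down, gripper open.
Joint ranges: [-2.63, 2.63], [-0.92, 2.1], [0.06, 2.66], [-1.3, 4.44], [0, 2.69], [-3.02, 3.02]. Speed limits (rad/s): [2.22, 2.22, 2.79, 3.14, 3.14, 3.14].

## Interface

Orientations are given as [roll, pitch, yaw] about the fixed x, y, z axes, in that order (R = Rz(yaw) Ry(pitch) Rx(roll)).
In Python, from rig import r, grab_frame, spotter gives the robot as it stands.
- The arm moves only by the tool apply_moves, never from a script. Its argument "motion" is text: rows parted by semicolons, each of 5 numbers parted by spaces: the opening, from -1 (shut) to 1 (fully open), then the shift along the tool's x, y, z as a fraction of full scale, then the turn about the tool's z as a fraction of full scale. In form: hand x y z twist; .... A call has 1 to 20 rows; each row is the pose to reach, as a shift and turn from the pose commanded when the call began, along the tool's axes at that moment, turning the shorter way round; what a row does not reach only later rows make up. Full scale, the value 1, is 1 m for a shift and pi rad for a turn. A row lasts 1/12 s, in which the tool goes at most 41.7 mm and 7.16 degrees, less where a joint would pass 70% of its speed; a pose out of reach is approached as far as the arm can. A call with a number of a shift or a turn outside -1 to 1 is refused whole. A call with a gripper value outside its range is refused whole. The fingers move at their own pace and stop on an object; "squeeze" is the grip in N (left out, the last holds). Time passes only in rows, so rows that repeat a pose let the fingers close. It gives the time, the measured TCP pose, the force and the opening at its end, in the units of the state.
- r.sense(): the state, without advancing time (a new reading comes with each control period).
- grab_frame(name): name is "side" or "top" or "wrist"; returns a dict with "img" (420x560x3 uint8, red, green, blue), "fx", "fy", "cx", "cy" (pixels), "dist_coeffs" ([k1, k2, p1, p2, k3] as OpenCV has them; the pictures are not rectified), "R" (3x3) and "t" (3): a world point X has camera coordinates R X + t. Camera axes: x right, y down, z forward; pixel columns grow to the right and rows downward; lengths in mm; the calibration is good to about 2 mm. A picture is of the moment at which its call begins. There is no depth.
- r.sign_off(): hands the job in, once; it reports no verdict.
Trained networks look in the newest picture that a camera, given by its name, has taken for a name from the list of things; names that differ only in an ending like _2 or _b are one class to them, and where a whole thing is asked for, a point or a joint stands for the part that bears it (a point fixed in the world has none). Each returns a list of dicts, best first, with "conf" (0 to 1); they miss things now and then, are a little off and sometimes report something else, mostly with a low value. They report only what shows in the picture. A call takes as long as a camera call. They do not tell look-alikes from the thing itself.
- spotter.boxes_of(query, camera): "point" ([x, y, z] in mm, in world coordinates, good to about 4 mm: the middle of the surface that is visible of it).
- spotter.place_of(query, camera): "point" ([x, y, z] in mm, in world coordinates, good to about 4 mm: a listed point, or the origin of a listed thing).
The state is a dict: "clock": time; "qpos": joint angles; "qvel": joint speeds; "joint_efforts": joint torques, N m; "eef_pos": TCP position; "tcp_rot": TCP orientation; "contact_force": force on the tool from outside, world axes, zero at the start; "wrist_torque": the same for the moment, N m; "opening": opening from 0.0 (shut) to 1.0 (fully open).
Only numpy, scipy, OpenCV 4.12 (cv2) and the standard library are available. Lean on these libraries where they do the work, as an engineer would, in place of code of your own. Each camera call takes 0.05 s, during which the arm holds its last target.

## Task

Close up the slide press, which has been loaded: push its blue carrier all the way in by the tab, then take the loose orange cover by its handle, with the boss end away from the robot as it lies, and slide it over the press until its socket drops onto the hidden locating pin. Press the cover down, square with the press, until it lies flat on both rails against the spring pad. Finish while still holding it down (the spring lifts it if you let go), and leave the other things on the bench where they are.

Things in the scene. Friction and masses are not known exactly. Their poses are not given: they have to be found in the camera images.
- jig: Slide press, fixed: aluminium base 160 x 100 x 14 mm (x, y, z), origin at the centre of its underside, on the bench; x along its length away from the robot, z up. Two grey rails 12 mm wide along x at y = +-44 mm, tops 30 mm above the bench. The cover is home when its underside lies on both rails, square with the press (0.1 rad), its socket on the pin.
- jig_pin_mid (a point): Point of the press at x = 46 mm, y = 0, 42 mm above the bench. The fixed steel locating pin stands on the line y = 0 with its top at this height, but its x, set by hand, is anywhere within 6 mm either way of this point: find it by feel (or sight, before the cover hides it). Pin 10 mm in diameter, the last 6 mm tapering to 6 mm. Axes as the press.
- carrier (a joint): How far the blue carrier is pulled out towards the robot, along the press's -x: 0 when fully in (a stop), 0.045 to 0.065 m at the start; it slides with about 1.5 N of friction and stays where it is left. It carries a glass slide (76 x 26 mm, along x) on a sprung pad.
- carrier_tab (a point): Centre of the carrier's upright blue tab: 10 mm thick along the press's x, 40 mm wide along y, from 15 to 48 mm above the bench. It moves with the carrier, on the robot's side of the press, 84 mm from the press's centre when fully in. Push on its robot-side face. Axes as the press.
- pad (a joint): How far the sprung pad with the glass slide is pressed down (m): 0 at rest, its glass top then 35 mm above the bench; 0.005 when the cover lies on the rails. It pushes up with 5.4 N at rest, 10 N with the cover home. Its centre is 10 mm from the press's centre towards the robot when the carrier is in.
- cover_grip (a point): Grip point of the orange cover's handle, 42 mm above the centre of its underside. Cover 0.3 kg, slab 130 x 92 x 8 mm (x, y, z), flat on the bench. Black handle bar in its middle: 16 mm thick along x, 50 mm along y, up to 56 mm above the underside; grip it across the 16 mm (then it cannot tip over the pin), fingertips above the boss. Axes: x towards the boss, z up.
- cover_socket (a point): Mouth of the socket in the cover's underside, 46 mm from its centre along its x, hidden beneath a 34 mm square boss that rises to 17 mm above the underside, at the end away from the robot. Blind round hole 14 mm in diameter, 14 mm deep, chamfered. Axes as the cover.
- slide_box: Bystander: green slide box with white lid, 102 x 82 x 36 mm, origin at the centre of its underside. It and the cover lie one on each side of the press.
- oil: Bystander: small amber bottle, 36 mm diameter, 75 mm tall, origin under its centre.
- jar: Bystander: clear jar with white cap, 60 mm diameter, 70 mm tall, origin under its centre.
- stain: Bystander: white bottle with red cap, 48 mm diameter, 105 mm tall, origin under its centre.
- objective: Bystander: steel microscope objective standing on end, 32 mm diameter, 48 mm tall, origin under its centre.
- dish: Bystander: shallow glass dish, 90 mm diameter, 18 mm tall, origin under its centre.
Not all that is in view belongs to the job. Of the things that look like the jig, the smaller one is meant.

How it is judged:
By the outcome, as a careful person would: the job done as asked, in the order asked, and still so for the second after the job is handed in, while the arm keeps its last pose, push and grip.
It also fails if it takes over 51 s, if anything falls off the work surface, if the arm or the gripper's body presses on something with over 40 N, if the wrist force passes 120 N, or if a joint passes its speed limit or range.

## Working session

There is one attempt and no reset: what is moved stays moved. The work goes in short steps, Python scripts to look and compute and a tool call to move; the robot and the scene stay as the last step left them, time stands still between calls to the robot, and variables do not carry over. Pictures are saved under pics/ and viewed, and the job is handed in when it is done.

Besides the shell and the picture viewer there is one more tool, called after "Call:" as name(argument=value, ...), one argument or row to a line, values as JSON. apply_moves: Moves the arm, as the interface text tells. Its arguments: {"type":"object","properties":{"motion":{"type":"string"},"squeeze":{"type":"number"}},"required":["motion"]}

```bash
mkdir -p pics; ls
python3 - <<'E'
from rig import r, grab_frame, spotter
import cv2
print(r.sense())
for n in ["side","top","wrist"]:
    f=grab_frame(n); cv2.imwrite(f"pics/{n}0.png",f["img"][:,:,::-1])
    print(n,f["fx"],f["fy"],f["cx"],f["cy"],f["dist_coeffs"],f["R"],f["t"])
for q in ["jig","carrier_tab","cover_grip","cover_socket","jig_pin_mid","slide_box"]:
    for c in ["side","top"]:
        print(q,c,[(x["conf"],x["point"]) for x in spotter.place_of(q,c)][:3])
E
```

```text
pics
{'clock': 0.0, 'qpos': array([ 1.24962209e+00,  3.53623873e-01,  1.63410542e+00, -3.42673224e-06,
        1.15523855e+00, -2.40300642e-03]), 'qvel': array([ 0.00304195, -0.00083645,  0.00232804,  0.0011061 , -0.00029207,
        0.00111002]), 'joint_efforts': array([ 3.64986743e-03, -6.05253983e+01, -3.42068517e+01,  4.02970745e-04,
        9.41886858e-03, -4.10486757e-05]), 'eef_pos': array([195.80391779, 593.29211267, 403.98898048]), 'tcp_rot': array([-3.14021746e+00, -1.71401792e-07,  2.82282281e+00]), 'contact_force': array([ 0.94714564, -0.03776026, -0.42082469]), 'wrist_torque': array([-0.0101898 ,  0.02779002,  0.00224037]), 'opening': 1.0003886431949252}
side 393.27064276304947 393.27064276304947 275.2495392373363 208.01045312586774 [-0.02812317  0.          0.          0.          0.        ] [[ 0.99740454 -0.07112501 -0.01119852]
 [-0.05289404 -0.61827957 -0.78417638]
 [ 0.04885074  0.78273342 -0.62043694]] [-484.78064569   65.77247452 1247.17980911]
top 445.3046588837042 445.3046588837042 274.5597600367617 206.34458747136014 [-0.04454402  0.          0.          0.   
[... 628 characters left out ...]
.84, [213.0, -389.3, -3.1])]
carrier_tab side [(0.72, [97.9, -363.3, 41.0]), (0.68, [471.0, 28.2, 28.8]), (0.22, [552.6, -483.7, 2.4])]
carrier_tab top [(0.74, [473.8, 29.3, 34.3]), (0.71, [101.2, -365.1, 43.7])]
cover_grip side [(0.88, [470.4, 304.3, 40.5])]
cover_grip top [(0.8, [469.1, 310.0, 45.3])]
cover_socket side [(0.61, [516.2, 300.8, 4.8])]
cover_socket top [(0.91, [510.8, 302.7, -2.6])]
jig_pin_mid side [(0.73, [276.2, -408.1, 58.3]), (0.64, [655.6, 1.4, 44.7])]
jig_pin_mid top [(0.63, [654.5, 4.7, 44.0]), (0.56, [273.7, -405.9, 58.0])]
slide_box side [(0.95, [468.4, -302.7, -1.6]), (0.34, [602.0, 7.2, -2.1])]
slide_box top [(0.57, [464.3, -305.3, 0.5]), (0.55, [602.5, 6.3, 1.1])]
```

View pics/side0.png

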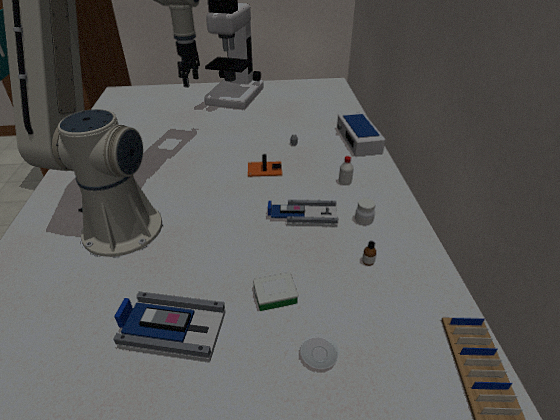

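View pics/top0.png

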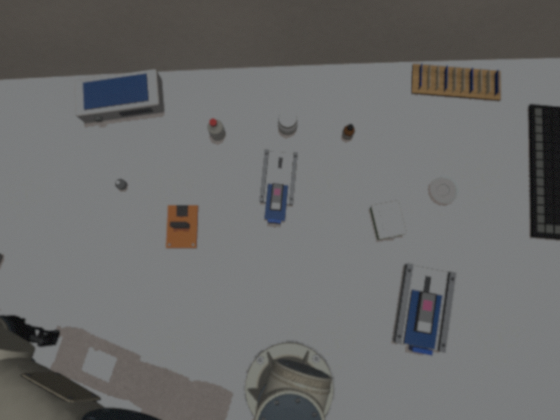

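View pics/wrist0.png

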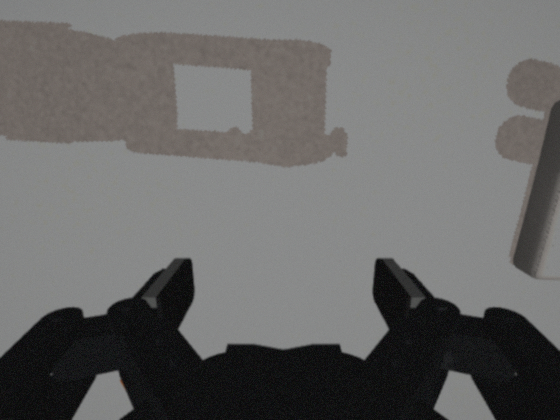

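The side view shows two slide presses: a small one at side (303,212) / top (277,188), and a larger one at side (170,323) / top (425,308). The smaller one is the one meant. The cover is at top (182,226), with its boss towards the top of the picture, away from the robot. I'll confirm in enlarged crops.

Run:
```python
import cv2,numpy as np
t=cv2.imread("pics/top0.png"); s=cv2.imread("pics/side0.png")
a=cv2.resize(t[140:230,235:325],(400,400),interpolation=cv2.INTER_CUBIC)
b=cv2.resize(t[195:255,155:215],(400,400),interpolation=cv2.INTER_CUBIC)
c=cv2.resize(s[190:235,260:350],(800,400)[:2] and (400,200),interpolation=cv2.INTER_CUBIC)
d=cv2.resize(s[145:190,235:325],(400,200),interpolation=cv2.INTER_CUBIC)
o=np.vstack([np.hstack([a,b]),np.hstack([c,d])])
o=cv2.convertScaleAbs(o,alpha=1.4)
cv2.imwrite("pics/crop1.png",o)
```

```text
(no output)
```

View pics/crop1.png

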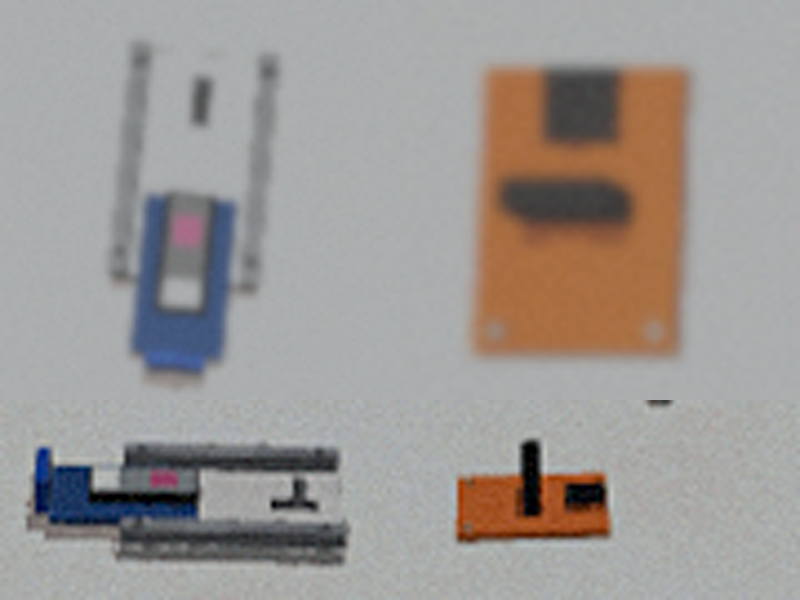

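```bash
cat > h.py <<'E'
import numpy as np, cv2
from scipy.spatial.transform import Rotation as Ro
def K(f): return np.array([[f["fx"],0,f["cx"]],[0,f["fy"],f["cy"]],[0,0,1.]])
def ray(f,uv):
    p=cv2.undistortPoints(np.array(uv,float).reshape(-1,1,2),K(f),np.array(f["dist_coeffs"]))[:,0]
    R=np.array(f["R"]);t=np.array(f["t"])
    d=np.c_[p,np.ones(len(p))]@R
    return -R.T@t,d
def onz(f,uv,z):
    c,d=ray(f,uv); return c+d*((z-c[2])/d[:,2])[:,None]
def proj(f,X):
    X=np.array(X,float).reshape(-1,3)
    return cv2.projectPoints(X,cv2.Rodrigues(np.array(f["R"]))[0],np.array(f["t"]),K(f),np.array(f["dist_coeffs"]))[0][:,0]
E
python3 - <<'E'
from h import *
from rig import r,grab_frame
f=grab_frame("top")
k=90/400
P=[(235+a*k,140+b*k) for a,b in [(141,45),(119,278),(270,57),(247,288)]]
print(onz(f,P,30).round(1))
k=60/400
print(onz(f,[(155+a*k,195+b*k) for a,b in [(487,66),(690,68),(680,354),(473,354)]],8).round(1))
s=r.sense(); w=grab_frame("wrist")
c=-np.array(w["R"]).T@np.array(w["t"]); print(c)
T=Ro.from_euler("xyz",s["tcp_rot"]).as_matrix(); print(T); print(T.T@(c-s["eef_pos"])); print((np.array(w["R"])@T).round(3))
E
```

```text
[[689.3  42.2  30. ]
 [528.5  61.1  30. ]
 [677.5 -45.   30. ]
 [518.8 -23.7  30. ]]
[[529.2 163.9   8. ]
 [525.1  72.2   8. ]
 [396.5  79.6   8. ]
 [399.4 171.5   8. ]]
[132.48688502 614.30101868 374.03582175]
[[-9.49624562e-01  3.13389837e-01  3.60541491e-05]
 [ 3.13389836e-01  9.49624563e-01 -1.78759599e-05]
 [-3.98400497e-05 -5.67644675e-06 -9.99999999e-01]]
[66.71925607 -0.12154763 30.65099277]
[[ 0.     1.    -0.   ]
 [-0.964  0.    -0.264]
 [-0.264  0.     0.964]]
```

The small press is confirmed by the crop: rail spacing measures about 88 mm and rail length about 160 mm. I'll move the wrist camera over it, with the fingers shutting on the way.

Call:
apply_moves(
  motion="-1 -0.615 -0.448 0.144 0.438; -1 -0.615 -0.448 0.144 0.438; -1 -0.615 -0.448 0.144 0.438; -1 -0.615 -0.448 0.144 0.438; -1 -0.615 -0.448 0.144 0.438; -1 -0.615 -0.448 0.144 0.438; -1 -0.615 -0.448 0.144 0.438; -1 -0.615 -0.448 0.144 0.438; -1 -0.615 -0.448 0.144 0.438; -1 -0.615 -0.448 0.144 0.438; -1 -0.615 -0.448 0.144 0.438; -1 -0.615 -0.448 0.144 0.438; -1 -0.615 -0.448 0.144 0.438; -1 -0.615 -0.448 0.144 0.438; -1 -0.615 -0.448 0.144 0.438; -1 -0.615 -0.448 0.144 0.438; -1 -0.615 -0.448 0.144 0.438; -1 -0.615 -0.448 0.144 0.438; -1 -0.615 -0.448 0.144 0.438; -1 -0.615 -0.448 0.144 0.438",
)

```text
clock: 2.52
eef_pos: [641.7, -28.7, 259.8]
tcp_rot: [3.14, 0.001, 1.443]
contact_force: [-0.2, 0.2, 0.0]
opening: -0.002
```

Run:
```python
from rig import r,grab_frame,spotter
import cv2,pickle
w=grab_frame("wrist"); pickle.dump(w,open("w1.pkl","wb")); s=r.sense(); print(s["eef_pos"],s["tcp_rot"])
cv2.imwrite("pics/w1.png",cv2.resize(w["img"][:,:,::-1],(800,600),interpolation=cv2.INTER_CUBIC))
for q in ["jig_pin_mid","carrier_tab","jig"]: print(q,[(x["conf"],x["point"]) for x in spotter.place_of(q,"wrist")][:3])
```

```text
[640.35041039 -26.77161771 259.94641158] [-3.14141327e+00  1.56050361e-04  1.44372979e+00]
jig_pin_mid [(0.77, [654.2, 2.2, 44.6])]
carrier_tab [(0.93, [472.5, 28.7, 34.3])]
jig []
```

View pics/w1.png

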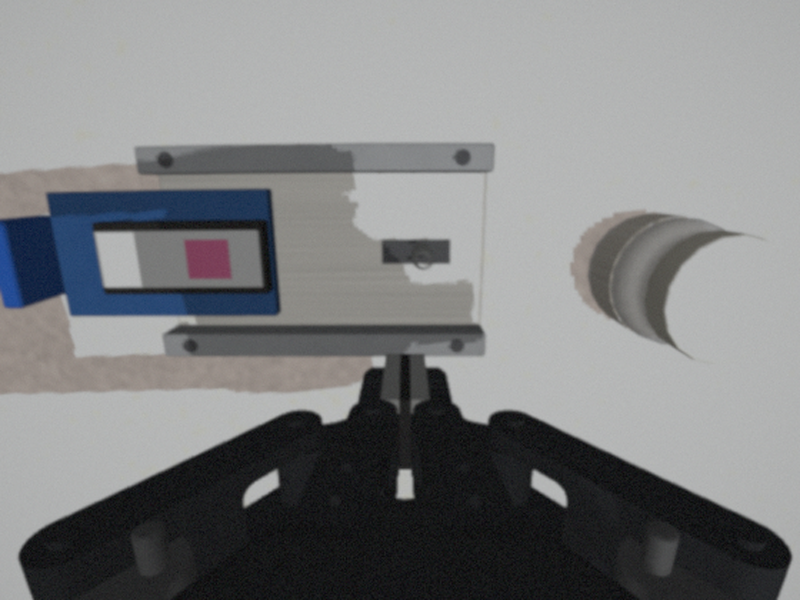

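The wrist picture shows the press clearly: rails at rows 145–172 and 327–355, the tab at (25,262), and the pin ring at about (423,259) on its slotted block. I'll enlarge the pin and the rail ends.

Run:
```python
import cv2,numpy as np,pickle
im=pickle.load(open("w1.pkl","rb"))["img"][:,:,::-1]
def c(x,y,w,h,s): return cv2.convertScaleAbs(cv2.resize(im[y:y+h,x:x+w],(w*s,h*s),interpolation=cv2.INTER_CUBIC),alpha=1.4)
pin=c(260,160,60,30,8) # 480x240
l1=c(85,95,40,30,8); l2=c(320,95,40,30,8)
l3=c(105,220,40,30,8); l4=c(315,220,40,30,8)
cv2.imwrite("pics/pin.png",pin)
cv2.imwrite("pics/rails.png",np.vstack([np.hstack([l1,l2]),np.hstack([l3,l4])]))
```

```text
(no output)
```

View pics/pin.png

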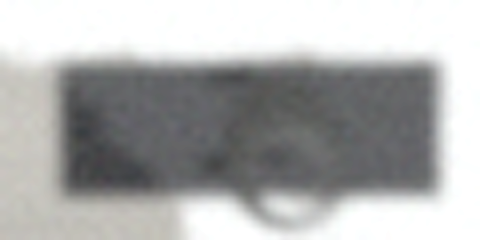

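View pics/rails.png

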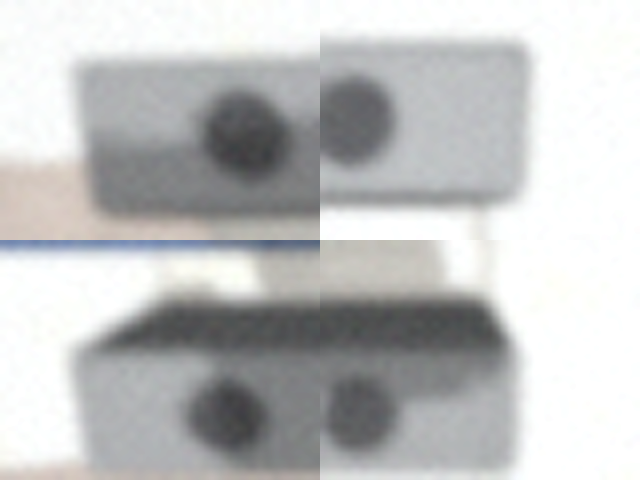

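Run:
```python
from h import *
import pickle
from scipy.optimize import least_squares
w=pickle.load(open("w1.pkl","rb"))
uv=[(95,102.9),(97.1,121.5),(346.25,100.6),(345,119.4),(114.75,233.75),(116.5,248.75),(339.75,233.75),(339.4,248.4)]
X=np.array([(-80,50),(-80,38),(80,50),(80,38),(-80,-38),(-80,-50),(80,-38),(80,-50)],float)
P=onz(w,uv,30)[:,:2]; 
def res(p):
    c,s=np.cos(p[2]),np.sin(p[2]); return (X@np.array([[c,s],[-s,c]])+p[:2]-P).ravel()
o=least_squares(res,[603,8,-.12]); print(o.x, res(o.x).reshape(-1,2).round(1))
p=o.x; c,s=np.cos(p[2]),np.sin(p[2])
def J(x,y,z): return np.array([p[0]+c*x-s*y,p[1]+s*x+c*y,z])
im=w["img"][:,:,::-1].copy()
S=10; x0,y0,W,H=260,155,60,40
crop=cv2.resize(im[y0:y0+H,x0:x0+W],(W*S,H*S),interpolation=cv2.INTER_CUBIC)
g=cv2.cvtColor(crop,cv2.COLOR_BGR2GRAY).astype(float); g=np.clip((g-40)*3,0,255).astype(np.uint8)
base=cv2.cvtColor(g,cv2.COLOR_GRAY2BGR); ov=base.copy()
th=np.linspace(0,2*np.pi,60)
for dx,col in [(-4,(0,0,255)),(0,(0,255,0)),(4,(255,0,0))]:
  for R,z in [(3,42),(5,36)]:
    q=proj(w,[J(46+dx+R*np.cos(a),R*np.sin(a),z) for a in th])
    q=((q-[x0,y0]+.5)*S).astype(int); cv2.polylines(ov,[q.reshape(-1,1,2)],True,col,1)
cv2.imwrite("pics/pin2.png",np.vstack([base,ov])[:, :])
print(base.shape)
```

```text
[ 6.06931907e+02  1.05797259e+01 -1.24369505e-01] [[-0.6  0.5]
 [-0.4 -0.1]
 [ 0.6  0.4]
 [ 0.8 -0.3]
 [-0.9  0.2]
 [-0.5 -0.5]
 [ 0.7  0.3]
 [ 0.3 -0.6]]
(400, 600, 3)
```

View pics/pin2.png

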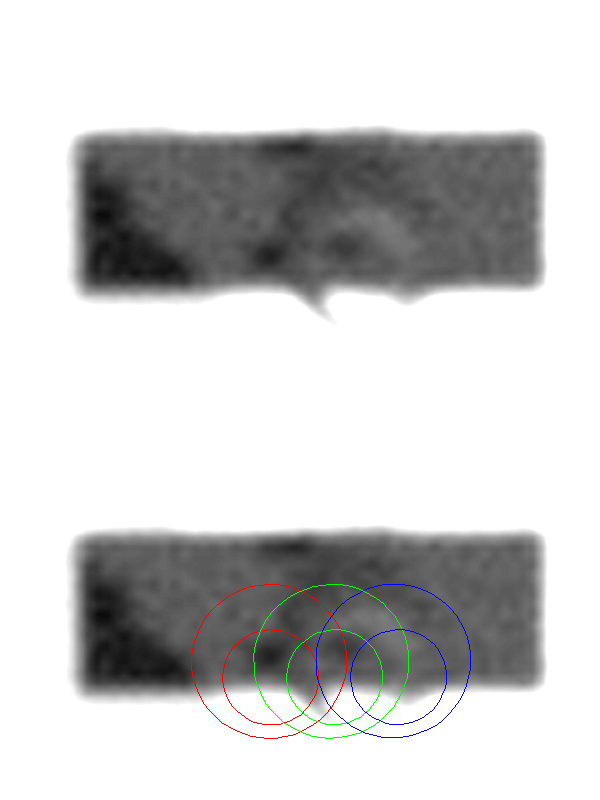

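Run:
```python
from h import *
import pickle
w=pickle.load(open("w1.pkl","rb"))
p=[606.93,10.58,-.1244]; c,s=np.cos(p[2]),np.sin(p[2])
def J(x,y,z): return np.array([p[0]+c*x-s*y,p[1]+s*x+c*y,z])
im=w["img"][:,:,::-1].copy()
S=14; x0,y0,W,H=272,160,42,28
crop=cv2.resize(im[y0:y0+H,x0:x0+W],(W*S,H*S),interpolation=cv2.INTER_CUBIC).astype(float)
# CLAHE-like: compress brightness
g=crop.mean(2); print(g.min(),g.max())
g1=np.where(g<130,(g-50)*2.0,160+(g-130)*1.2)
base=cv2.merge([np.clip(g1,0,255).astype(np.uint8)]*3); ov=base.copy()
th=np.linspace(0,2*np.pi,60)
dx,dy=1.8,0.7
for R,z,col in [(3,42,(0,255,0)),(5,36,(0,0,255)),(5,14,(255,0,0))]:
    q=proj(w,[J(46+dx+R*np.cos(a),dy+R*np.sin(a),z) for a in th])
    q=((q-[x0,y0]+.5)*S).astype(int); cv2.polylines(ov,[q.reshape(-1,1,2)],True,col,1)
cv2.imwrite("pics/pin3.png",np.vstack([base,ov])[:800])
```

```text
46.333333333333336 186.66666666666666
```

View pics/pin3.png

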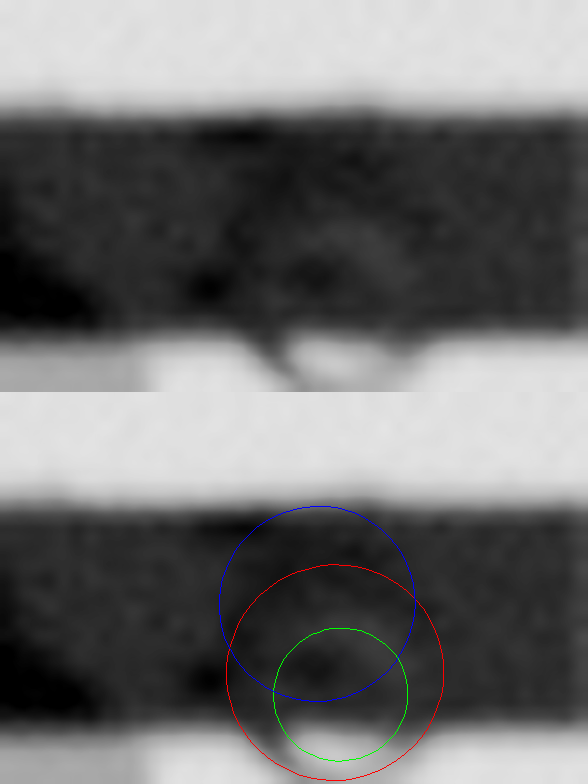

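Pin measured at press x ≈ +47.8 mm, and the wrist-camera finger gap agrees with the tool axis. Next I go behind the tab and push.

Call:
apply_moves(
  motion="-1 0.032 -0.214 0 0; -1 0.032 -0.214 0 0; -1 0.032 -0.214 0 0; -1 0.032 -0.214 0 0; -1 0.032 -0.214 0 0; -1 0.032 -0.214 0 0; -1 0.032 -0.214 0.03 0; -1 0.032 -0.214 0.065 0; -1 0.032 -0.214 0.065 0; -1 0.032 -0.214 0.065 0",
)

```text
clock: 3.55
eef_pos: [430.0, 34.2, 195.2]
tcp_rot: [-3.137, 0.001, 1.448]
contact_force: [0.4, -0.2, 0.1]
opening: 0.0
```

Run:
```python
from rig import r,grab_frame,spotter
import cv2,pickle
w=grab_frame("wrist"); s=r.sense(); print(s["clock"],s["eef_pos"],s["tcp_rot"],s["contact_force"])
cv2.imwrite("pics/w2.png",w["img"][:,:,::-1])
for q in ["carrier_tab","cover_grip"]: print(q,[(x["conf"],x["point"]) for x in spotter.place_of(q,"wrist")][:3])
```

```text
3.6 [430.87296826  34.10938105 196.29685874] [-3.14031261e+00  2.25194256e-04  1.44786216e+00] [-0.0928335  -0.17904702  0.81145162]
carrier_tab [(0.59, [474.5, 29.6, 36.7])]
cover_grip []
```

View pics/w2.png

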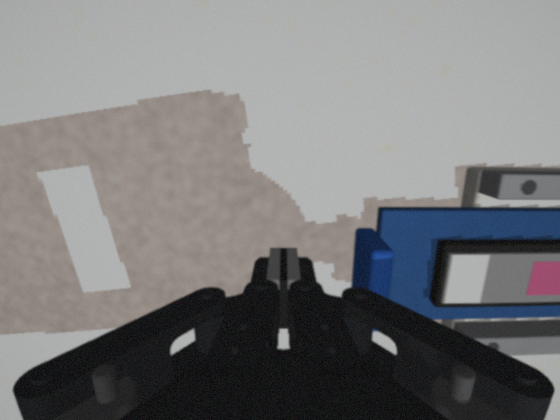

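The picture shows the shut fingertips at (283,262) and the tab's robot-side face at column ~358, in line with each other. Pushing along +y of the tool.

Call:
apply_moves(
  motion="-1 0 0.015 0 0; -1 0 0.025 0 0; -1 0 0.033 0 0; -1 0 0.041 0 0; -1 0 0.049 0 0; -1 0 0.057 0 0; -1 0 0.065 0 0; -1 0 0.065 0 0",
)

```text
clock: 4.37
eef_pos: [497.5, 25.3, 195.9]
tcp_rot: [3.139, -0.0, 1.447]
contact_force: [0.6, -0.1, 0.6]
opening: 0.005
```

Run:
```python
from rig import r,grab_frame,spotter
import cv2,pickle
w=grab_frame("wrist"); s=r.sense(); print(s["clock"],s["eef_pos"],s["tcp_rot"],s["contact_force"])
cv2.imwrite("pics/w3.png",w["img"][:,:,::-1])
for q in ["carrier_tab"]: print(q,[(x["conf"],x["point"]) for x in spotter.place_of(q,"wrist")][:3])
```

```text
4.4167 [496.64249067  25.40294232 195.69653614] [ 3.14027661e+00 -1.87243685e-04  1.44653753e+00] [ 0.13660111 -0.65065421 -0.12808639]
carrier_tab [(0.72, [521.0, 23.7, 36.2])]
```

View pics/w3.png

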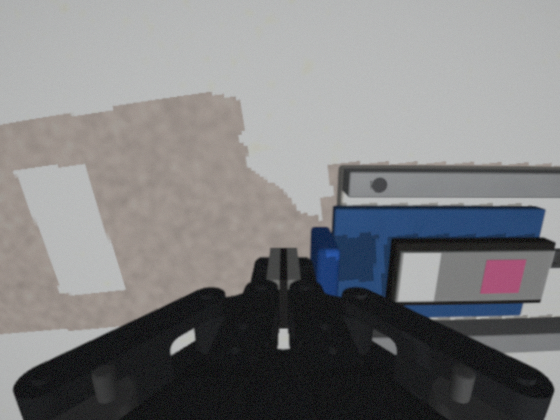

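The carrier now moves with the fingers: the tab face is at column 312, touching the finger. I'll push on in small steps until I feel the stop.

Call:
apply_moves(
  motion="-1 0 0.003 0 0; -1 0 0.006 0 0; -1 0 0.006 0 0",
)

```text
clock: 4.72
eef_pos: [501.7, 24.8, 195.6]
tcp_rot: [-3.141, 0.0, 1.447]
contact_force: [-1.0, -0.4, -0.1]
opening: -0.002
```

Call:
apply_moves(
  motion="-1 0 0.002 0 0; -1 0 0.004 0 0; -1 0 0.004 0 0",
)

```text
clock: 4.97
eef_pos: [505.1, 24.3, 195.5]
tcp_rot: [-3.14, 0.0, 1.447]
contact_force: [-4.9, 1.0, 0.9]
opening: -0.003
```

Call:
apply_moves(
  motion="-1 0 0.001 0 0; -1 0 0.002 0 0; -1 0 0.002 0 0",
)

```text
clock: 5.22
eef_pos: [505.7, 24.2, 195.4]
tcp_rot: [-3.136, 0.0, 1.447]
contact_force: [-10.2, 2.5, 7.4]
opening: -0.003
```

Call:
apply_moves(
  motion="-1 0 0.001 0 0; -1 0 0.002 0 0; -1 0 0.002 0 0",
)

```text
clock: 5.47
eef_pos: [506.4, 24.1, 195.1]
tcp_rot: [-3.133, 0.001, 1.447]
contact_force: [-16.3, 4.7, 12.2]
opening: 0.002
```

The stop is reached: force rises from 5 to 16 N while the tool advances only ~1 mm. Its position matches the wrist estimate of the press. I'll retreat, then go and look at the cover.

Call:
apply_moves(
  motion="-1 0 -0.02 0 0; -1 0 -0.02 -0.03 0; -1 0 -0.03 -0.07 0; -1 0 -0.04 -0.105 0; 0 0.04 -0.05 -0.105 0; 0 0.25 -0.071 -0.105 0; 0 0.25 -0.071 -0.105 0; 0 0.25 -0.071 -0.105 0; 0 0.25 -0.071 -0.105 0; 0 0.25 -0.071 -0.105 0; 0 0.25 -0.071 -0.105 0; 0 0.25 -0.071 -0.105 0",
)

```text
clock: 6.47
eef_pos: [470.1, 283.0, 300.8]
tcp_rot: [3.14, -0.001, 1.45]
contact_force: [-0.7, -0.7, -0.1]
opening: 0.501
```

Run:
```python
from rig import r,grab_frame,spotter
from h import *
import cv2,pickle
w=grab_frame("wrist"); pickle.dump(w,open("w4.pkl","wb")); s=r.sense(); print(s["clock"],s["eef_pos"],s["tcp_rot"],s["contact_force"])
cv2.imwrite("pics/w4.png",cv2.resize(w["img"][:,:,::-1],(800,600),interpolation=cv2.INTER_CUBIC))
for q in ["cover_grip","cover_socket"]: print(q,[(x["conf"],x["point"]) for x in spotter.place_of(q,"wrist")][:3])
t=grab_frame("top"); cv2.imwrite("pics/t4.png",t["img"][:,:,::-1]) 
for q in ["carrier_tab","jig"]: print(q,[(x["conf"],x["point"]) for x in spotter.place_of(q,"top")][:3])
k=60/400
print(onz(t,[(155+a*k,195+b*k) for a,b in [(87,66),(290,68),(280,354),(73,354)]],8).round(1))
```

```text
6.5167 [469.84575478 281.35892629 300.56851414] [3.14119852e+00 7.39228198e-05 1.44899527e+00] [ 0.58945868  0.04881469 -0.26297435]
cover_grip [(0.71, [467.8, 306.2, 41.8])]
cover_socket [(0.77, [512.0, 303.0, 2.4]), (0.37, [606.9, 11.8, -3.0])]
carrier_tab [(0.81, [525.3, 19.9, 32.9]), (0.71, [103.5, -361.9, 41.3])]
jig [(0.73, [600.6, 9.8, -1.6]), (0.65, [213.3, -391.0, -6.1])]
[[535.5 346.2   8. ]
 [531.4 253.3   8. ]
 [402.  257.7   8. ]
 [404.8 350.7   8. ]]
```

View pics/w4.png

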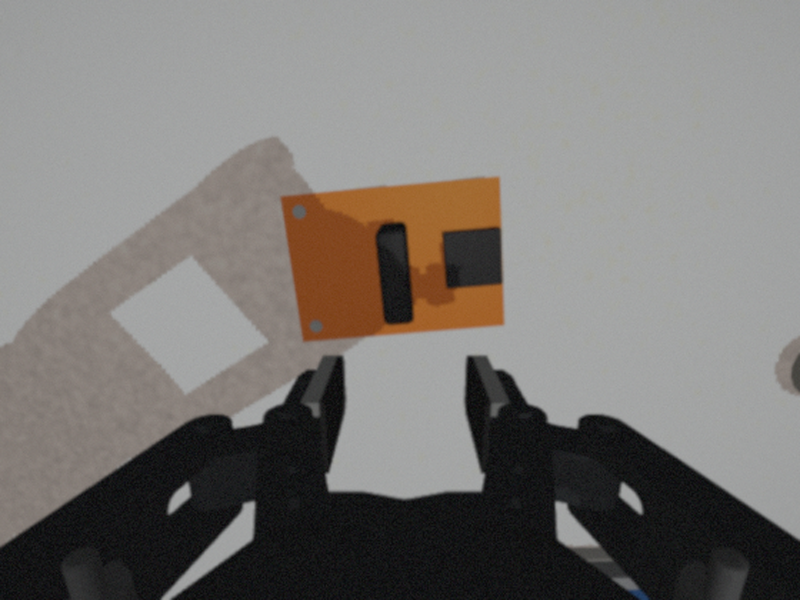

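View pics/t4.png

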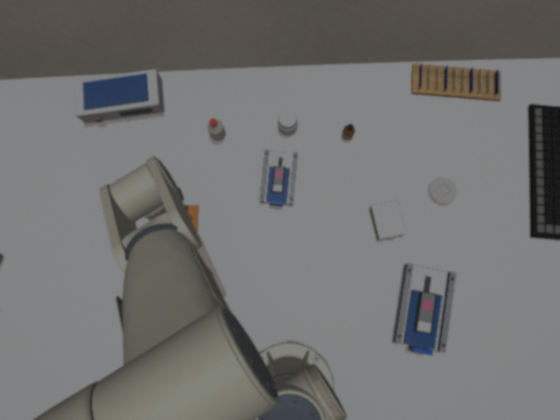

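The wrist picture shows the cover with corners at (282,197), (499,178), (504,324) and (304,341), its handle at (395,273) and its boss at (472,257) on the far side. The top view shows the carrier fully in.

Run:
```python
from h import *
import pickle
from scipy.optimize import least_squares
w=pickle.load(open("w4.pkl","rb"))
k=.7
uv=np.array([(282,197),(499,178),(504,324),(304,341)])*k
X=np.array([(-65,46),(65,46),(65,-46),(-65,-46)],float)
P=onz(w,uv,8)[:,:2]; print(P.round(1))
def res(p):
    c,s=np.cos(p[2]),np.sin(p[2]); return (X@np.array([[c,s],[-s,c]])+p[:2]-P).ravel()
o=least_squares(res,[470,305,0]); print(o.x, res(o.x).reshape(-1,2).round(1))
# handle top bar ends at z=56: corners
h=onz(w,np.array([(391,229),(398,318)])*k,56); print("handle ends top",h.round(1), h.mean(0).round(1))
p=o.x
u=np.array([np.cos(p[2]),np.sin(p[2])])
yaw=1.449; tx=np.array([np.cos(yaw),np.sin(yaw)]);ty=np.array([np.sin(yaw),-np.cos(yaw)])
d=p[:2]-np.array([469.85,281.4]); print("shift tool",tx@d,ty@d,"ang cover-tool y",p[2]-(yaw-np.pi/2))
```

```text
[[405.7 351.8]
 [534.3 347.1]
 [531.6 256.8]
 [402.5 260.8]]
[ 4.68529321e+02  3.04135444e+02 -3.30795638e-02] [[-0.6  0.5]
 [ 0.7  0.8]
 [ 0.3 -0.8]
 [-0.5 -0.5]]
handle ends top [[469.4 329.5  56. ]
 [467.2 283.6  56. ]] [468.3 306.6  56. ]
shift tool 22.40656364215036 -4.0731481673102765 ang cover-tool y 0.08871676304264373
```

Call:
apply_moves(
  motion="0 0.023 -0.004 0.02 -0.028; 0 0.023 -0.004 0.05 -0.028; 0 0.023 -0.004 0.08 -0.028; 0 0.023 -0.004 0.1 -0.028; 0 0.023 -0.004 0.104 -0.028; 0 0.023 -0.004 0.104 -0.028; 0 0.023 -0.004 0.104 -0.028",
)

```text
clock: 7.35
eef_pos: [469.4, 303.6, 197.5]
tcp_rot: [3.141, -0.0, 1.534]
contact_force: [0.4, 0.2, 0.7]
opening: 0.504
```

Run:
```python
from rig import r,grab_frame,spotter
import cv2,pickle
w=grab_frame("wrist"); s=r.sense(); print(s["clock"],s["eef_pos"],s["tcp_rot"],s["contact_force"])
cv2.imwrite("pics/w5.png",w["img"][:,:,::-1])
```

```text
7.4 [469.56641751 303.89814395 197.99474131] [ 3.14010671e+00 -1.01543252e-03  1.53397272e+00] [ 0.41202221 -0.50605326  0.11393951]
```

View pics/w5.png

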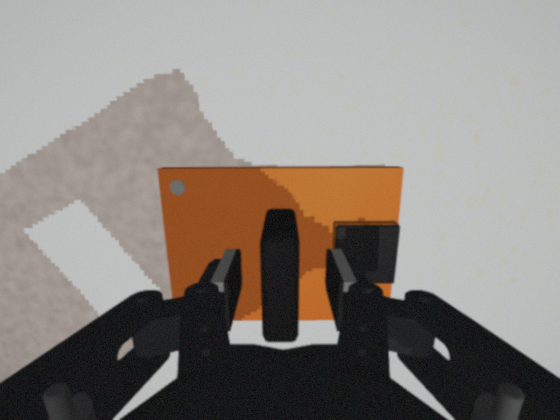

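The picture shows the handle at column 280, between the pads at 240 and 327, with the cover square to the tool. Closing.

Call:
apply_moves(
  motion="-1 0 0 0 0; -1 0 0 0 0; -1 0 0 0 0; -1 0 0 0 0; -1 0 0 0 0; -1 0 0 0 0; -1 0 0 0 0; -1 0 0 0 0",
  squeeze=90,
)

```text
clock: 8.07
eef_pos: [469.3, 304.2, 198.2]
tcp_rot: [3.14, -0.001, 1.535]
contact_force: [-0.9, -1.3, 7.8]
opening: 0.174
```

Call:
apply_moves(
  motion="-1 0 0 -0.02 0; -1 0 0 -0.04 0; -1 0 0 -0.06 0; -1 0 0 -0.08 0; -1 0 0 -0.08 0; -1 0 0 -0.08 0",
)

```text
clock: 8.57
eef_pos: [469.0, 304.1, 277.7]
tcp_rot: [3.139, -0.001, 1.535]
contact_force: [-0.8, -0.6, -4.3]
opening: 0.17
```

Run:
```python
from rig import r,grab_frame,spotter
import cv2,pickle
w=grab_frame("wrist");pickle.dump(w,open("w6.pkl","wb")); s=r.sense(); print(s["clock"],s["eef_pos"],s["tcp_rot"],s["contact_force"],s["wrist_torque"],s["opening"]*85)
cv2.imwrite("pics/w6.png",cv2.resize(w["img"][:,:,::-1],(800,600),interpolation=cv2.INTER_CUBIC))
```

```text
8.6167 [468.57215473 303.83350176 276.52536719] [ 3.14129254e+00 -2.08177564e-04  1.53479836e+00] [-0.02031437  0.20245276 -3.6264246 ] [ 0.0051434  -0.03091985 -0.03094485] 14.567428844527017
```

View pics/w6.png

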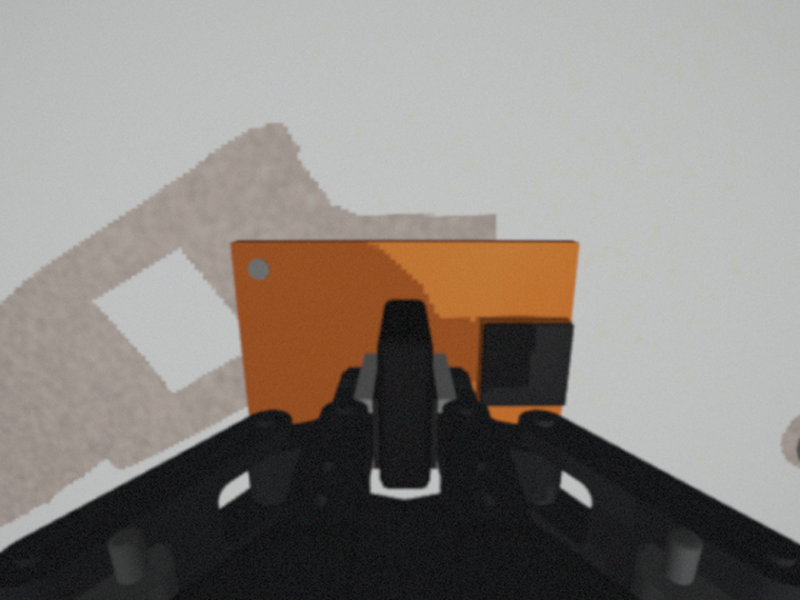

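Run:
```python
from h import *
import pickle
w=pickle.load(open("w6.pkl","rb"))
pos=np.array([468.8,303.95,276.9]); yaw=1.535
tx=np.array([np.cos(yaw),np.sin(yaw)]);ty=np.array([np.sin(yaw),-np.cos(yaw)])
def tool(uv,z):
    P=onz(w,np.array(uv)*.7,z)[:,:2]-pos[:2]; return np.c_[P@tx,P@ty].round(1)
zb=pos[2]-198
print("slab top edge",tool([(232,242),(405,241),(578,242)],zb+8))
print("boss top corners",tool([(481,324),(573,324),(566,405),(480,404)],zb+17))
print("handle top far end",tool([(405,300)],zb+56))
# plan
p=[606.93,10.58,-.1244]; c,s=np.cos(p[2]),np.sin(p[2])
pin=np.array([p[0]+c*47.8-s*.7,p[1]+s*47.8+c*.7]); print(pin)
```

```text
slab top edge [[ 46.9 -63.7]
 [ 47.1   0.9]
 [ 46.9  65.5]]
boss top corners [[ 17.7  28.9]
 [ 17.6  63.2]
 [-15.7  64. ]
 [-15.1  30.1]]
handle top far end [[37.1  0.7]]
[654.4474712    5.34359565]
```

The cover is held square: its edges lie at −63.7 and 65.5 mm along the tool's y, and the boss is centred at 46.5. The TCP target over the pin is about (608.0, 10.2), yaw 1.446. I'll carry it over with the underside about 78 mm up.

Call:
apply_moves(
  motion="-1 -0.012 0.006 0 0.002; -1 -0.035 0.018 0 0.005; -1 -0.065 0.034 0 0.01; -1 -0.098 0.05 0 0.015; -1 -0.13 0.067 0 0.02; -1 -0.163 0.084 0 0.025; -1 -0.196 0.101 0 0.028; -1 -0.228 0.118 0 0.028; -1 -0.255 0.132 0 0.028; -1 -0.275 0.143 0 0.028; -1 -0.2886 0.1496 0 0.0282; -1 -0.2886 0.1496 0 0.0282; -1 -0.2886 0.1496 0 0.0282; -1 -0.2886 0.1496 0 0.0282",
)

```text
clock: 9.78
eef_pos: [607.2, 10.7, 275.8]
tcp_rot: [-3.14, -0.0, 1.446]
contact_force: [0.1, 0.1, -3.4]
opening: 0.171
```

```bash
cat > st.py <<'E'
from rig import r,grab_frame,spotter
import numpy as np
s=r.sense(); print(s["clock"],s["eef_pos"].round(2),s["tcp_rot"].round(4),s["contact_force"].round(2),s["wrist_torque"].round(3),round(s["opening"]*85,1))
p=[606.93,10.58,-.1244]; c,sn=np.cos(p[2]),np.sin(p[2])
pin=np.array([p[0]+c*47.8-sn*.7,p[1]+sn*47.8+c*.7])
yaw=s["tcp_rot"][2]; tx=np.array([np.cos(yaw),np.sin(yaw)]);ty=np.array([np.sin(yaw),-np.cos(yaw)])
e=pin-(s["eef_pos"][:2]+.95*tx+46.7*ty)
print("err tool x,y",(tx@e).round(2),(ty@e).round(2),"yaw err",yaw-np.pi/2-p[2],"underside",s["eef_pos"][2]-198)
E
python3 - <<'E'
exec(open("st.py").read())
import cv2
w=grab_frame("wrist"); cv2.imwrite("pics/w7.png",cv2.resize(w["img"][:,:,::-1],(800,600)))
t=grab_frame("side"); cv2.imwrite("pics/s7.png",cv2.resize(t["img"][150:250,230:400,::-1],(800,470),interpolation=cv2.INTER_CUBIC))
E
```

```text
9.7833 [607.19  10.66 275.84] [-3.1396e+00 -1.0000e-04  1.4462e+00] [ 0.1   0.15 -3.37] [ 0.005 -0.018  0.013] 14.5
err tool x,y -0.35 0.85 yaw err -0.0002434224666039847 underside 77.84295562590376
```

View pics/w7.png

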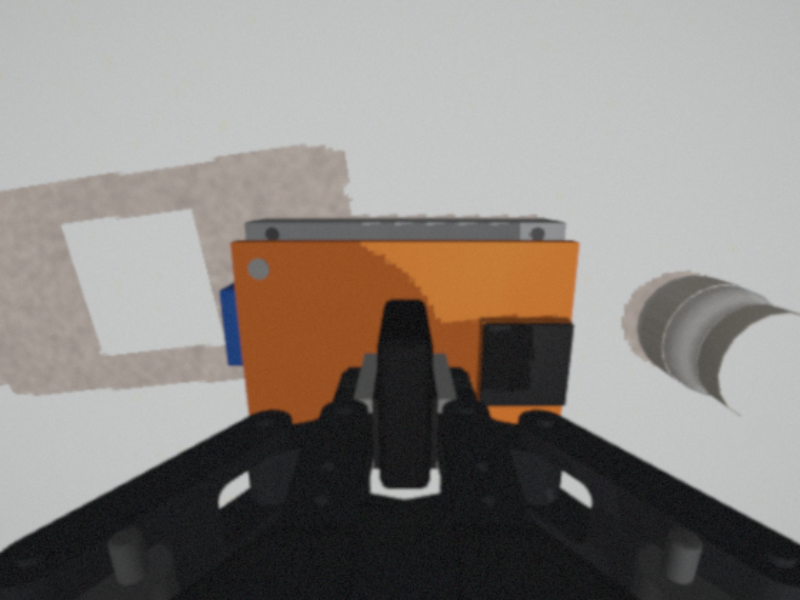

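View pics/s7.png

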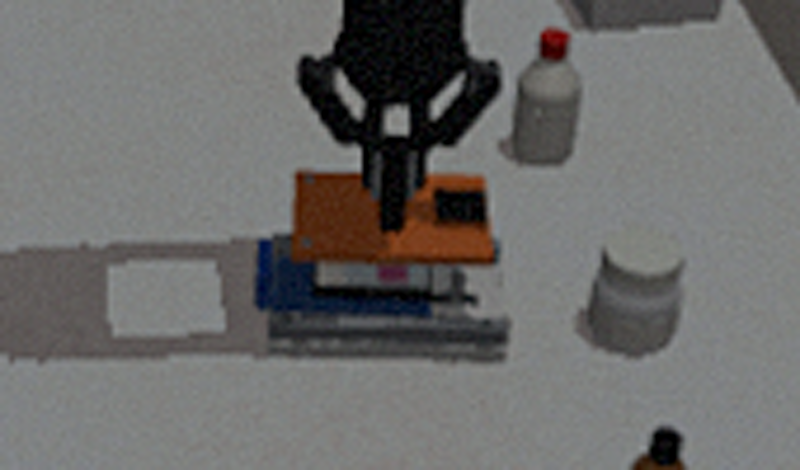

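The cover sits over the press, parallel to the rails, with the boss on the far side. I'll correct 0.6 mm and lower to just above the pin.

Call:
apply_moves(
  motion="-1 -0.0003 0.0006 0.01 0; -1 -0.0003 0.0006 0.02 0; -1 -0.0003 0.0006 0.028 0; -1 -0.0003 0.0006 0.032 0; -1 -0.0003 0.0006 0.032 0",
)

```text
clock: 10.3
eef_pos: [607.8, 10.0, 242.9]
tcp_rot: [-3.139, 0.0, 1.446]
contact_force: [-0.4, -0.3, -3.7]
opening: 0.177
```

```bash
python3 st.py
```

```text
10.3 [607.78  10.01 242.91] [-3.1388e+00  4.0000e-04  1.4465e+00] [-0.4  -0.3  -3.75] [-0.021  0.026  0.016] 15.1
err tool x,y 0.21 0.18 yaw err 9.089600576343837e-05 underside 44.90548800149347
```

Call:
apply_moves(
  motion="-1 0 0 0.002 0; -1 0 0 0.004 0; -1 0 0 0.005 0; -1 0 0 0.006 0; -1 0 0 0.006 0",
)

```text
clock: 10.72
eef_pos: [608.5, 9.7, 238.7]
tcp_rot: [3.142, -0.0, 1.446]
contact_force: [0.2, -0.0, -2.9]
opening: 0.172
```

```bash
python3 st.py
```

```text
10.7167 [608.5    9.72 238.69] [ 3.1415 -0.      1.4461] [ 0.25 -0.02 -2.88] [-0.03   0.022 -0.014] 14.6
err tool x,y 0.43 -0.56 yaw err -0.0003425395456973651 underside 40.6882289655758
```

No contact force at the pin's height yet; continuing down.

Call:
apply_moves(
  motion="-1 0 0 0.001 0; -1 0 0 0.002 0; -1 0 0 0.003 0; -1 0 0 0.003 0",
)

```text
clock: 11.05
eef_pos: [608.4, 9.8, 235.5]
tcp_rot: [-3.141, 0.0, 1.446]
contact_force: [-0.1, -0.3, -4.1]
opening: 0.171
```

```bash
python3 st.py
```

```text
11.05 [608.41   9.78 235.5 ] [-3.1414  0.      1.4461] [-0.14 -0.33 -4.09] [ 0.032 -0.006  0.001] 14.5
err tool x,y 0.37 -0.47 yaw err -0.0002643698841716252 underside 37.50226245763025
```

The underside is about 4.5 mm below the pin top with no contact, so the pin is entering the socket. Next is the pad.

Call:
apply_moves(
  motion="-1 0 0 0.001 0; -1 0 0 0.002 0; -1 0 0 0.003 0; -1 0 0 0.004 0; -1 0 0 0.004 0",
)

```text
clock: 11.47
eef_pos: [608.6, 9.8, 231.9]
tcp_rot: [3.141, -0.0, 1.446]
contact_force: [-2.1, -0.1, 3.2]
opening: 0.169
```

```bash
python3 st.py
```

```text
11.4667 [608.58   9.79 231.92] [ 3.1414 -0.      1.4461] [-2.12 -0.14  3.19] [-0.02   0.307 -0.031] 14.4
err tool x,y 0.35 -0.63 yaw err -0.000247520586989472 underside 33.92465067747
```

Call:
apply_moves(
  motion="-1 0 0 0.001 0; -1 0 0 0.002 0; -1 0 0 0.003 0; -1 0 0 0.003 0",
)

```text
clock: 11.8
eef_pos: [608.6, 9.8, 228.8]
tcp_rot: [3.141, -0.0, 1.446]
contact_force: [-1.6, -0.9, 6.2]
opening: 0.176
```

```bash
python3 st.py
```

```text
11.8 [608.56   9.8  228.8 ] [ 3.1413 -0.      1.4461] [-1.56 -0.89  6.24] [-0.018  0.495 -0.034] 14.9
err tool x,y 0.34 -0.62 yaw err -0.0002574399225766105 underside 30.800437569810043
```

Call:
apply_moves(
  motion="-1 0 0 0.001 0; -1 0 0 0.0015 0; -1 0 0 0.0015 0",
)

```text
clock: 12.05
eef_pos: [608.5, 9.8, 228.2]
tcp_rot: [3.141, 0.0, 1.446]
contact_force: [-5.9, -0.5, 13.9]
opening: 0.171
```

Call:
apply_moves(
  motion="-1 0 0 0.001 0; -1 0 0 0.0015 0; -1 0 0 0.0015 0",
)

```text
clock: 12.3
eef_pos: [608.5, 9.7, 228.1]
tcp_rot: [3.141, -0.0, 1.446]
contact_force: [-11.3, -1.0, 30.5]
opening: 0.173
```

Run:
```python
exec(open("st.py").read())
import cv2
w=grab_frame("wrist"); cv2.imwrite("pics/w8.png",cv2.resize(w["img"][:,:,::-1],(800,600)))
t=grab_frame("side"); cv2.imwrite("pics/s8.png",cv2.resize(t["img"][150:250,230:400,::-1],(800,470),interpolation=cv2.INTER_CUBIC))
```

```text
12.3 [608.55   9.74 228.15] [ 3.1412 -0.      1.4461] [-11.33  -1.    30.46] [0.026 1.767 0.037] 14.7
err tool x,y 0.39 -0.61 yaw err -0.0002652280947069291 underside 30.145675208781284
```

View pics/w8.png

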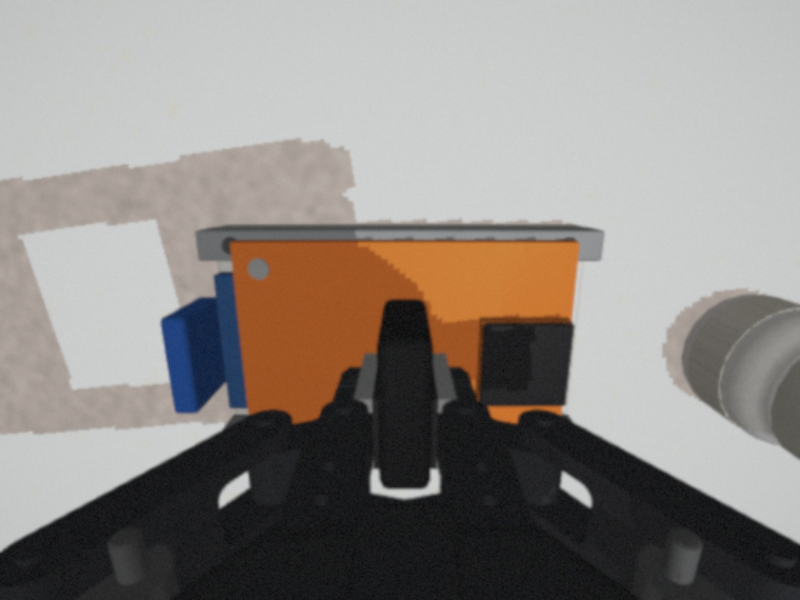

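View pics/s8.png

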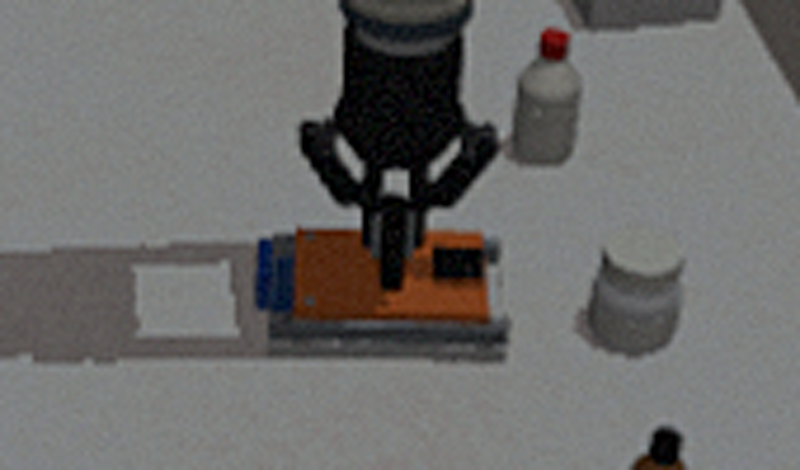

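The cover stopped at an underside height of 30.1 mm: force rose from 14 to 30 N with only 0.1 mm of movement. It looks square and flat on both rails. I'll ease the push slightly, confirm, and check the carrier.

Call:
apply_moves(
  motion="-1 0 -0.0003 -0.0007 0; -1 0 -0.0003 -0.0007 0; -1 0 -0.0003 -0.0007 0; -1 0 -0.0003 -0.0007 0; -1 0 -0.0003 -0.0007 0; -1 0 -0.0003 -0.0007 0",
)

```text
clock: 12.9
eef_pos: [608.4, 9.7, 228.2]
tcp_rot: [3.141, -0.0, 1.446]
contact_force: [-7.4, -0.4, 21.1]
opening: 0.172
```

Run:
```python
exec(open("st.py").read())
from h import *
import cv2
w=grab_frame("wrist"); t=grab_frame("top"); sd=grab_frame("side")
for q in ["carrier_tab","cover_grip","cover_socket"]:
  for cam in ["wrist","top","side"]: print(q,cam,[(x["conf"],x["point"]) for x in spotter.place_of(q,cam)][:2])
u=np.array([c,sn]);print("expected tab in:",np.array(p[:2])-84*u)
# overlay expected home outline of cover slab (underside & top) + tab top-face on wrist
def J(x,y,z): return [p[0]+c*x-sn*y,p[1]+sn*x+c*y,z]
im=cv2.resize(w["img"][:,:,::-1],None,fx=1.4286,fy=1.4286)
for pts,col in [([J(-63.2,46,38),J(66.8,46,38),J(66.8,-46,38),J(-63.2,-46,38)],(0,255,0)),([J(-89,20,48),J(-79,20,48),J(-79,-20,48),J(-89,-20,48)],(0,255,255))]:
    cv2.polylines(im,[(proj(w,pts)*1.4286).astype(int).reshape(-1,1,2)],True,col,1)
cv2.imwrite("pics/w9.png",im)
cv2.imwrite("pics/s9.png",cv2.resize(sd["img"][150:250,230:400,::-1],(800,470),interpolation=cv2.INTER_CUBIC))
print(r.sense()["contact_force"],r.sense()["eef_pos"])
```

```text
12.9 [608.43   9.74 228.2 ] [ 3.1405e+00 -1.0000e-04  1.4461e+00] [-7.45 -0.4  21.14] [ 0.022  1.137 -0.039] 14.6
err tool x,y 0.41 -0.49 yaw err -0.00031732284242831643 underside 30.19776499924353
carrier_tab wrist [(0.79, [522.1, 24.2, 35.0]), (0.34, [609.0, 13.6, 72.8])]
carrier_tab top [(0.96, [102.0, -361.8, 43.1])]
carrier_tab side [(0.64, [96.2, -362.1, 44.7]), (0.44, [520.3, 19.9, 29.4])]
cover_grip wrist [(0.94, [608.7, 9.7, 71.6])]
cover_grip top []
cover_grip side [(0.75, [609.2, 10.3, 72.3])]
cover_socket wrist [(0.75, [655.0, 7.3, 31.4])]
cover_socket top []
cover_socket side []
expected tab in: [523.57912735  21.00266896]
[-7.73829571 -0.63402276 21.25019146] [608.42687226   9.78945735 228.16125867]
```

View pics/w9.png

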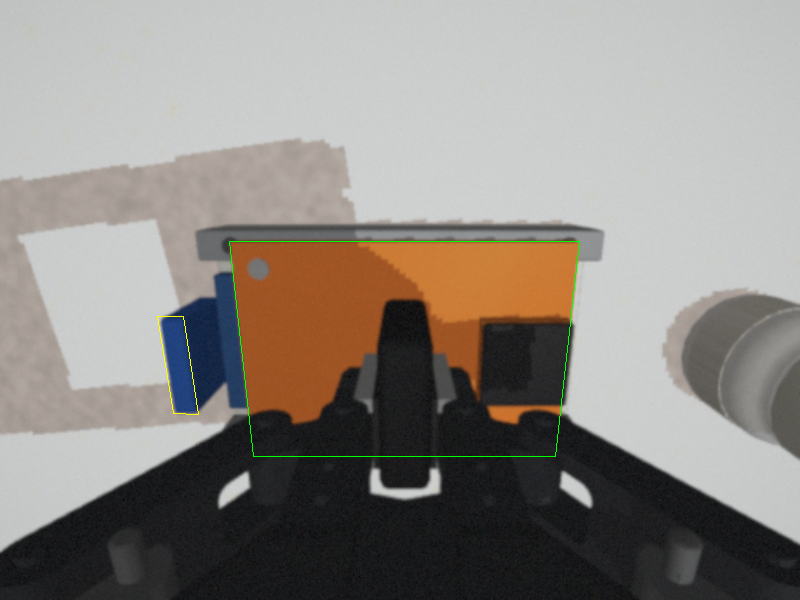

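View pics/s9.png

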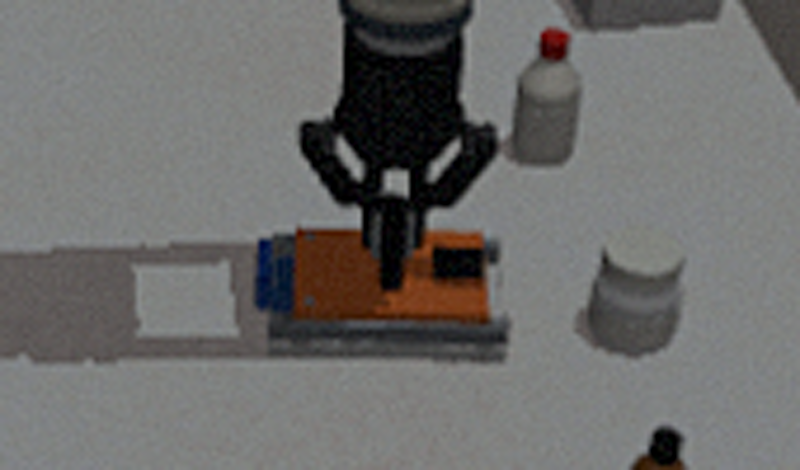

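The expected home outline overlays the cover exactly. The tab sits at, or a hair inside, its expected fully-in place. The downward push is about 24 N against the 10 N spring. Handing in.

```bash
python3 -c "
from rig import r
print(r.sign_off()); s=r.sense(); print(s['clock'],s['eef_pos'],s['contact_force'])"
```

```text
the job is handed in; nothing more can be done
None
the job is handed in; nothing more can be done
```

The press is closed up and handed in at 12.9 s or slightly later, with the arm still gripping the cover and holding it down. I pushed the smaller press's carrier in to its stop, gripped the cover across the handle, lowered it over the pin and pressed it onto the rails.

Last checks before handing in:
- **Seating:** the underside is at about 30.2 mm (rails are 30 mm). The force had risen to 30 N with almost no further travel. I then eased it to about 21 N measured, roughly 24 N down on the press including the cover's weight, against the 10 N spring.
- **Alignment:** yaw error is below 0.001 rad. The projected home outline matches the cover in the wrist picture, and the network puts the socket at (655, 7) mm against my pin measurement of (654.4, 5.3).
- **Carrier:** on pushing, the force rose from about 5 to 16 N at the stop while the tool moved about 1 mm. In the final pictures the networks put the tab within about 4 mm of its fully-in place.
- **Bystanders:** I did not measure them again at the end. No move was aimed at them, and the ones in view looked undisturbed.

Two things did not fully agree. The fixed cameras put the press about 3 mm nearer the robot than the wrist camera did. I used the wrist value, which matched where the carrier hit its stop. A sideways reaction of about 7 N also remains on the tool while it holds the cover down; I left it.

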